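Snap the lid on the nut jar and tug-test it

TASK

Close the one open nut jar with the loose lid that fits it (the narrower of the two), pressing it down until it snaps past the catch and sits fully home, never with more than about 40 N. Then, keeping your grip on the knob, test that it is held: pull straight up with a steady 12 N or so for about a second, never more than 18 N, so that the lid rides up against its catch without coming out. Finally let go with the lid fully home again; leave the other things on the counter alone.

Things in the scene. Friction and masses are not known exactly. Their poses are not given: they have to be found in the camera images.
- lid_centre (a point): Centre (half-way up) of the loose aluminium snap lid that fits the jar; it stands upright on its plug, 79 mm tall, about 120 g, z up its axis. Plug 37 mm deep: foot 49 mm across, lip 59 mm across 14 to 16 mm above the foot, 45-degree shoulder to a 51 mm groove. Flange 80 mm across, from 2.5 mm below to 4.5 mm above this point. Wooden cylinder knob 30 mm across, 6.5 to 39.5 mm above it: grasp this.
- jar_mouth (a point): Centre of the open jar's mouth at the rim, 122 mm up; z up. Jar fixed, 92 mm across, collar bore 62 mm. Inside, a catch of four sprung balls: the lid's lip passes them at 12 to 20 N and snaps in. Home: flange on the rim, lid_centre 2.5 mm above here. The catch's height is not known: a lid at home lifts freely by 1 to 9 mm, then the catch yields about 0.1 mm per N and lets go above 20 N.
- jar_left: A closed jar of the same kind, on the same round wooden foot (108 mm across), fixed to the counter, its lid (with the same knob) home; top of the knob 164 mm up. Origin: centre of its underside. Leave alone.
- jar_right: A second closed jar, like jar_left. Which of the three jars stands where varies. Leave alone.
- wide_lid_centre (a point): Centre of the other loose lid: same shape and knob, 79 mm tall, but plug 79 mm and flange 102 mm across; it belongs to no jar here. Leave alone.
- weight: Small brass scale weight, 34 mm across, 44 mm tall, loose. Origin: centre of its underside. Leave alone.
- tin: Small steel tin, 38 mm across, 60 mm tall, loose. Origin: centre of its underside. Leave alone.
- bowl: White bowl, 110 mm across, 45 mm tall, loose. Origin: centre of its underside. Leave alone.
- scoop: Steel scoop with a wooden handle, 195 mm long, 40 mm tall, loose. Origin: underside of the back of its blade; the blade runs 100 mm along +x, the handle 95 mm along -x. Leave alone.
- price_card: Blank upright price card on a wooden foot, 75 mm wide, 100 mm tall, loose. Origin: centre of its underside. Leave alone.
- knob (a joint): How far the fitting lid's knob is drawn out of the lid on its stiff spring (m): 0 unloaded, +0.000033 per N that the knob is pulled up, negative when it is pushed down. Small beside the noise of its reading: better feel the force in the hand.

How it is judged:
By the outcome, as a careful person would: the job done as asked, in the order asked, and still so for the second after the job is handed in, with the robot touching nothing.
It also fails if it takes over 72 s, if anything falls off the work surface, if the arm or the gripper's body presses on something with over 40 N, if the wrist force passes 120 N, or if a joint passes its speed limit or range.

ROBOT

A 7-joint arm with a two-finger parallel gripper is mounted at the origin on the work surface. World frame = base frame: x ahead of the robot, y to its left, z up, the work surface at z = 0. Lengths are in m, angles in rad, forces in N, time in s.
With the tool pointing down it reaches from about 0.4 to 0.875 m from the base axis. Payload 6.5 kg.
Tool frame: the origin (TCP) lies midway between the tips of the shut fingers; the grasp point (between the pads) lies 19 mm behind it (bot.grasp_offset is the distance from the TCP to the grasp point, in m); z points along the fingers, y is the direction in which the jaws open and shut (so a half turn about z gives the same grasp; the last joint's range is limited). The gripper opens to 88 mm and grips with 3 to 60 N. Pads are 18 mm wide; open, the fingers measure 123 mm over their backs; the gripper's body (75 mm by 187 mm) begins 45 mm behind the grasp point.
Start: joints at [1.18, 0.536, -0.004, 1.538, 0.003, 1.067, -0.071], TCP at [0.207, -0.616, 0.239] pointing down, gripper open.
Joint ranges: [-2.7, 2.7], [-0.37, 2.16], [-1.27, 1.26], [0.24, 2.4], [-1.31, 4.45], [0.19, 1.91], [-2.76, 2.76]. Speed limits (rad/s): [2.39, 2.39, 3.14, 3.14, 3.14, 3.14, 3.14].

INTERFACE

Orientations are given as a unit quaternion [x, y, z, w].
In Python, from cell import get_obs, camera, bot gives the robot as it stands. The module is installed in compiled form; this text tells all that it offers.
- The arm moves only by the tool drive_tool, never from a script. Its argument "steps" is one flat list of numbers, 7 for each row, row after row: the shift along the world's x, y, z in cm, then the turn, a rotation vector about the world's x, y, z in rad, then the opening in per cent of the stroke, from 0 (shut) to 100 (fully open). A call has exactly 10 rows; each row is the pose to reach, as a shift and turn from the pose commanded when the call began; what a row does not reach only later rows make up. A row lasts 1/8 s, in which the tool goes at most 62.5 mm and 10.7 degrees, less where a joint would pass 70% of its speed; a pose out of reach is approached as far as the arm can. A call with a gripper value outside its range is refused whole. The fingers move at their own pace and stop on an object; "force" is the grip in N (left out, the last holds). Time passes only in rows, so rows that repeat a pose let the fingers close, or fill a call up. It gives the time, the measured TCP pose, the force and the opening at its end, in the units of the state.
- get_obs(): the state, without advancing time (a new reading comes with each control period).
- camera(name): name is "side" or "top"; returns a dict with "color" (420x560x3 uint8, blue, green, red), "fx", "fy", "cx", "cy" (pixels), "dist" ([k1, k2, p1, p2, k3] as OpenCV has them; the pictures are not rectified), "cam_to_world" (4x4, takes a point from camera to world coordinates). Camera axes: x right, y down, z forward; pixel columns grow to the right and rows downward; lengths in m; the calibration is good to about 2 mm. A picture is of the moment at which its call begins. There is no depth.
- bot.sign_off(): hands the job in, once; it reports no verdict.
The state is a dict: "clock": time; "joint_positions": joint angles; "qvel": joint speeds; "tau": joint torques, N m; "eef_pos": TCP position; "eef_rot": TCP orientation; "wrist_force": force on the tool from outside, world axes, zero at the start; "moment": the same for the moment, N m; "opening": finger opening in m.
Only numpy, scipy, OpenCV 4.12 (cv2) and the standard library are available. Lean on these libraries where they do the work, as an engineer would, in place of code of your own. Each camera call takes 0.05 s, during which the arm holds its last target. There are 200 camera calls.

## Working session

There is one attempt and no reset: what is moved stays moved. The work goes in short steps, Python scripts to look and compute and a tool call to move; the robot and the scene stay as the last step left them, time stands still between calls to the robot, and variables do not carry over. Pictures are saved under pics/ and viewed, about 8 in all and at most 12, crops included, and the job is handed in when it is done.

Besides the shell and the picture viewer there is one more tool, called after "Emit:" in YAML: its name, and indented under it one key for each argument. drive_tool: Moves the arm, as the interface text tells. Its arguments: {"type":"object","properties":{"steps":{"type":"array"},"force":{"type":"number"}},"required":["steps"]}

```bash
mkdir -p pics; python3 - <<'E'
from cell import get_obs,camera,bot
import cv2,numpy as np,pickle
d={}
for n in("top","side"):
    c=camera(n); d[n]=c; cv2.imwrite(f"pics/{n}0.png",c["color"]); print(n,c["fx"],c["cx"],c["cy"],c["dist"]);print(np.round(c["cam_to_world"],3))
pickle.dump(d,open("c0.pkl","wb"))
o=get_obs(); print(o["clock"],o["eef_pos"],o["eef_rot"],o["wrist_force"],o["opening"],bot.grasp_offset)
E
```

```text
top 381.3431251659843 285.2354488705041 210.13490255905464 [-0.10938053  0.          0.          0.          0.        ]
[[ 0.021 -0.996  0.089  0.461]
 [-1.    -0.023 -0.011 -0.013]
 [ 0.013 -0.088 -0.996  1.038]
 [ 0.     0.     0.     1.   ]]
side 451.7723314845872 280.38660117569026 210.64198550641407 [0.03007708 0.         0.         0.         0.        ]
[[-0.981 -0.1    0.164  0.375]
 [-0.191  0.581 -0.791  0.778]
 [-0.016 -0.808 -0.59   0.689]
 [ 0.     0.     0.     1.   ]]
0.1 [ 0.20723094 -0.61551159  0.23793203] [ 9.86833538e-01  1.61737428e-01 -1.93827336e-04 -7.31224219e-04] [ 0.44899284 -0.0967898  -0.21982429] 0.08786473614832717 0.0187
```

View pics/top0.png

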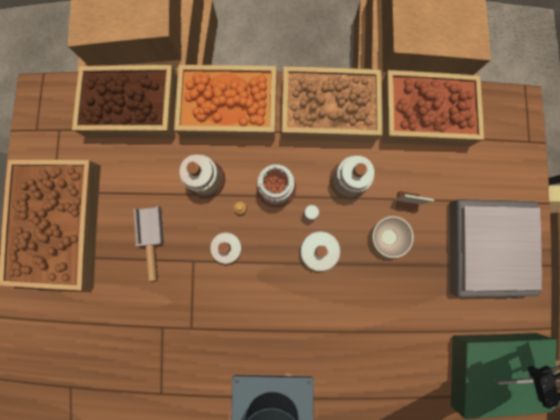

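View pics/side0.png

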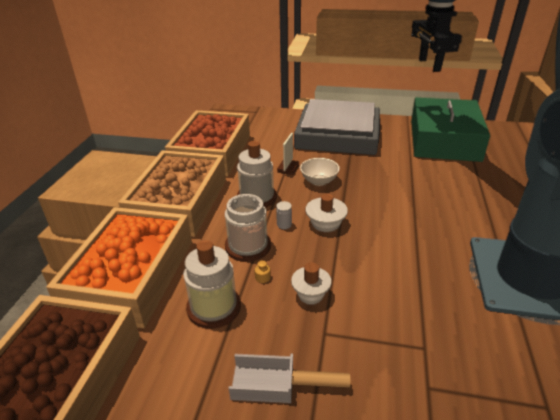

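Top view: the narrow lid is at (226,248), the wide lid at (321,251), the open jar at (276,184), the weight at (240,208) and the tin at (311,212). The side view agrees: narrow lid at (311,285), open jar at (246,225).

```bash
cat >h.py <<'E'
import cv2,numpy as np
def ray(c,uv):
    K=np.array([[c["fx"],0,c["cx"]],[0,c["fy"],c["cy"]],[0,0,1]])
    p=cv2.undistortPoints(np.array(uv,float).reshape(-1,1,2),K,np.array(c["dist"]))[:,0]
    T=np.array(c["cam_to_world"]); d=np.c_[p,np.ones(len(p))]@T[:3,:3].T
    return T[:3,3],d
def plane(c,uv,z):
    o,d=ray(c,uv); return o+d*((z-o[2])/d[:,2])[:,None]
def proj(c,P):
    K=np.array([[c["fx"],0,c["cx"]],[0,c["fy"],c["cy"]],[0,0,1]])
    W=np.linalg.inv(c["cam_to_world"])
    return cv2.projectPoints(np.array(P,float).reshape(-1,1,3),cv2.Rodrigues(W[:3,:3])[0],W[:3,3],K,np.array(c["dist"]))[0][:,0]
def circ(P):  # least-squares circle
    A=np.c_[2*P[:,:2],np.ones(len(P))]; s=np.linalg.lstsq(A,(P[:,:2]**2).sum(1),rcond=None)[0]
    return s[:2],np.sqrt(s[2]+s[0]**2+s[1]**2)
E
python3 - <<'E'
import pickle
from h import *
d=pickle.load(open("c0.pkl","rb"))
tiles=[]
for n,boxes in(("top",[(205,228,45,42),(253,158,48,56)]),("side",[(285,258,55,52),(220,190,56,70)])):
    im=d[n]["color"]; hsv=cv2.cvtColor(im,cv2.COLOR_BGR2HSV)
    m=((hsv[...,1]<90)&(hsv[...,2]>110)).astype(np.uint8)*255
    for x,y,w,h in boxes:
        a=im[y:y+h,x:x+w]; b=cv2.cvtColor(m[y:y+h,x:x+w],cv2.COLOR_GRAY2BGR)
        tiles.append(np.vstack([cv2.resize(t,(200,int(200*h/w)),interpolation=cv2.INTER_NEAREST) for t in(a,b)]))
        cs,_=cv2.findContours(b[...,0],cv2.RETR_EXTERNAL,cv2.CHAIN_APPROX_NONE)
        k=max(cs,key=cv2.contourArea)[:,0]+[x,y]
        print(n,(x,y),k.min(0),k.max(0))
        for z in(.044,.122):
            q=plane(d[n],k,z);print(z,circ(q))
H=max(t.shape[0] for t in tiles)
cv2.imwrite("pics/crops.png",np.hstack([cv2.copyMakeBorder(t,0,H-t.shape[0],0,0,0) for t in tiles]))
E
```

```text
top (205, 228) [210 232] [241 264]
0.044 (array([0.44851718, 0.12928561]), np.float64(0.04071862676464585))
0.122 (array([0.44953474, 0.11811654]), np.float64(0.03752180019499829))
top (253, 158) [257 164] [294 201]
0.044 (array([0.62371033, 0.00261342]), np.float64(0.04874694283420822))
0.122 (array([0.61097345, 0.00138941]), np.float64(0.044919811753829926))
side (285, 258) [292 268] [330 302]
0.044 (array([0.44816846, 0.14213493]), np.float64(0.03675826929694349))
0.122 (array([0.43926025, 0.21902702]), np.float64(0.032311191623928925))
side (220, 190) [225 193] [265 234]
0.044 (array([ 0.64086535, -0.0734977 ]), np.float64(0.06361845967948482))
0.122 (array([0.60864434, 0.02948199]), np.float64(0.05592179068382575))
```

View pics/crops.png

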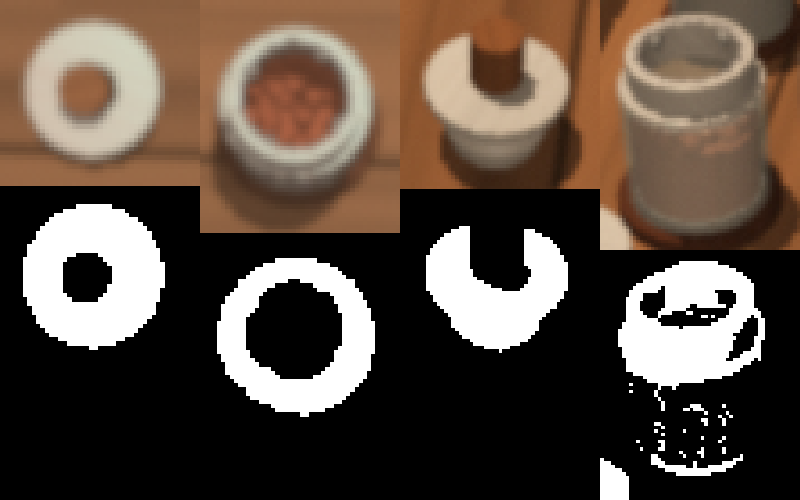

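```bash
python3 - <<'E'
import pickle
from h import *
d=pickle.load(open("c0.pkl","rb"))
def big(n,x,y,w,h,S=8):
    return cv2.resize(d[n]["color"][y:y+h,x:x+w],None,fx=S,fy=S,interpolation=cv2.INTER_CUBIC)
def cont(n,box,S=8,hole=False,sat=90,v=110):
    x,y,w,h=box; hs=cv2.cvtColor(big(n,*box),cv2.COLOR_BGR2HSV)
    m=((hs[...,1]<sat)&(hs[...,2]>v)).astype(np.uint8)
    cs,hi=cv2.findContours(m,cv2.RETR_CCOMP,cv2.CHAIN_APPROX_NONE)
    c=[q for q,k in zip(cs,hi[0]) if (k[3]>=0)==hole]
    k=max(c,key=cv2.contourArea)[:,0]
    return (k+.5)/S-.5+[x,y]
lid=(205,228,45,42);jar=(253,158,48,56);sl=(285,258,55,52);sj=(220,190,56,70)
k=cont("top",lid); print("lid top",circ(plane(d["top"],k,.044)))
k=cont("top",lid,hole=True); q=plane(d["top"],k,.079);print("knob hole",circ(q))
k=cont("side",sl); print("lid side ext",k.min(0),k.max(0))
for vm in(281,284,287):
    s=k[(k[:,1]<vm)&((k[:,0]<303)|(k[:,0]>320))]; print(vm,circ(plane(d["side"],s,.044)))
for v in(90,110,130):
    k=cont("top",jar,hole=True,v=v); q=plane(d["top"],k,.122);c,r=circ(q);print("bore top",v,c,r, "yrange",q.min(0),q.max(0))
    k=cont("top",jar,v=v);q=plane(d["top"],k,.122); s=q[q[:,0]>.61]; print(" outer far half",circ(s),q.min(0),q.max(0))
    k=cont("side",sj,v=v)
    for vm in(205,208): print("  side",circ(plane(d["side"],k[k[:,1]<vm],.122)))
# knob in side: dark brown top -- view crops with overlays
def ov(n,box,circs):
    im=big(n,*box); 
    for cx,cy,r,z,col in circs:
        t=np.linspace(0,2*np.pi,90); p=proj(d[n],np.c_[cx+r*np.cos(t),cy+r*np.sin(t),0*t+z])
        cv2.polylines(im,[np.int32(((p-box[:2]+.5)*8))],True,col,1)
    return cv2.resize(im,(400,300)) if 0 else im
L=(.4485,.1293);J=(.611,.0014)
ts=[]
for n,b,P in(("top",lid,L),("side",sl,L),("top",jar,J),("side",sj,J)):
    cs=[(*P,.04,.044,(0,0,255)),(*P,.015,.079,(255,0,0))] if P is L else [(*P,.031,.122,(0,0,255)),(*P,.038,.122,(255,0,0))]
    ts.append(ov(n,b,cs))
def pad(t):return cv2.copyMakeBorder(t,0,max(0,560-t.shape[0]),0,0,0)
cv2.imwrite("pics/ov.png",cv2.resize(np.hstack([pad(t) for t in ts]),None,fx=.49,fy=.49,interpolation=cv2.INTER_AREA))
E
```

```text
lid top (array([0.4484711 , 0.12926299]), np.float64(0.041613707853780955))
knob hole (array([0.44811034, 0.12842918]), np.float64(0.014371654154551095))
lid side ext [291.1875 267.4375] [330.6875 301.9375]
281 (array([0.44963516, 0.12951826]), np.float64(0.037518948738148684))
284 (array([0.45007194, 0.12894845]), np.float64(0.037112061997025124))
287 (array([0.44971546, 0.13094258]), np.float64(0.038098264904477736))
bore top 90 [0.61301123 0.00248526] 0.0280667623725785 yrange [ 0.5848001  -0.02637626  0.122     ] [0.64133847 0.03122718 0.122     ]
 outer far half (array([0.6109529 , 0.00181549]), np.float64(0.04582010263499009)) [ 0.5617068  -0.04436823  0.122     ] [0.65713585 0.04798596 0.122     ]
  side (array([ 0.61010338, -0.01294923]), np.float64(0.03846739427937927))
  side (array([ 0.60999518, -0.00930023]), np.float64(0.0410749068462849))
bore top 110 [0.61403107 0.00243936] 0.02865953103990403 yrange [ 0.5848001  -0.02637626  0.122     ] [0.64407973 0.03122718 0.122     ]
 outer far half (array([0.6109529 , 0.00181549]), np.float64(0.04582010263499009)) [ 0.56449401 -0.04436823  0.122     ] [0.65713585 0.04798596 0.122     ]
  side (array([0.61307908, 0.00152289]), np.float64(0.03877032249708333))
  side (array([0.61241311, 0.00355584]), np.float64(0.040395511213857566))
bore top 130 [0.61511612 0.00228446] 0.029697055224467278 yrange [ 0.5848001  -0.02782294  0.122     ] [0.6459298  0.03231448 0.122     ]
 outer far half (array([0.6109529 , 0.00181549]), np.float64(0.04582010263499009)) [ 0.56604704 -0.04436823  0.122     ] [0.65713585 0.04798596 0.122     ]
  side (array([0.61349583, 0.0029555 ]), np.float64(0.03865778772433341))
  side (array([0.61272616, 0.004871  ]), np.float64(0.04021368701291637))
```

View pics/ov.png

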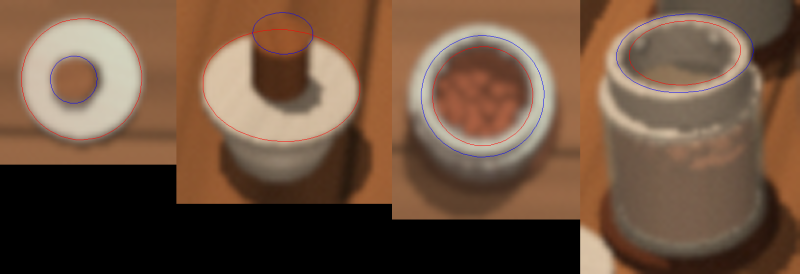

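The overlays match: the lid is at about (0.4485, 0.129) and the jar at about (0.6125, 0.002). Next I move over the lid.

Emit:
drive_tool:
  steps: [3.6,4,0,0,0,0,100,7.2,8,0,0,0,0,100,10.8,12,0,0,0,0,100,14.4,16,0,0,0,0,100,18,20,0,0,0,0,100,21.6,24,0,0,0,0,100,25,28,0,0,0,0,100,28,32,0,0,0,0,100,28,37,0,0,0,0,100,28,42,0,0,0,0,100]
  force: 30

```text
clock: 1.35
eef_pos: [0.4873, -0.1942, 0.2383]
eef_rot: [0.987, 0.162, -0.0, -0.0]
wrist_force: [0.3, 0.0, -0.2]
opening: 0.088
```

Emit:
drive_tool:
  steps: [-0.5,4.5,0,0,0,0,100,-1,9,0,0,0,0,100,-1.5,13.5,0,0,0,0,100,-2,18,-1,0,0,0,100,-2.5,22.5,-3,0,0,0,100,-3,27,-5,0,0,0,100,-3.5,30,-7.5,0,0,0,100,-3.9,32.3,-10,0,0,0,100,-3.9,32.3,-11.8,0,0,0,100,-3.9,32.3,-11.8,0,0,0,100]

```text
clock: 2.6
eef_pos: [0.4472, 0.1268, 0.1196]
eef_rot: [0.987, 0.162, -0.002, 0.0]
wrist_force: [-0.1, 0.5, 1.1]
opening: 0.0882
```

Emit:
drive_tool:
  steps: [0,0.05,-1.5,0,0,0,100,0,0.05,-3,0,0,0,100,0,0.05,-4.5,0,0,0,100,0,0.05,-5.5,0,0,0,100,0,0.05,-6.3,0,0,0,100,0,0.05,-6.7,0,0,0,100,0,0.05,-6.9,0,0,0,100,0,0.05,-6.9,0,0,0,100,0,0.05,-6.9,0,0,0,100,0,0.05,-6.9,0,0,0,100]

```text
clock: 3.85
eef_pos: [0.4486, 0.1275, 0.0519]
eef_rot: [0.987, 0.162, 0.0, -0.0]
wrist_force: [-0.0, 0.7, 0.8]
opening: 0.0881
```

```bash
python3 - <<'E'
from cell import *
o=get_obs();print({k:o[k] for k in("clock","eef_pos","wrist_force","opening","joint_positions")})
E
```

```text
{'clock': 3.85, 'eef_pos': array([0.44857628, 0.12752846, 0.05190949]), 'wrist_force': array([-0.04800934,  0.68649869,  0.77384412]), 'opening': 0.08807901937276129, 'joint_positions': array([-0.17038802,  0.56280861, -0.2484115 ,  2.11384221,  0.27990356,
        0.49494268, -1.87538523])}
```

Emit:
drive_tool:
  steps: [0,0.1,0,0,0,0,100,0,0.1,0,0,0,0,70,0,0.1,0,0,0,0,50,0,0.1,0,0,0,0,40,0,0.1,0,0,0,0,30,0,0.1,0,0,0,0,20,0,0.1,0,0,0,0,10,0,0.1,0,0,0,0,0,0,0.1,0,0,0,0,0,0,0.1,0,0,0,0,0]
  force: 40

```text
clock: 5.1
eef_pos: [0.4484, 0.1285, 0.0517]
eef_rot: [0.987, 0.162, 0.0, -0.0]
wrist_force: [-0.4, -0.2, 0.5]
opening: 0.0293
```

Emit:
drive_tool:
  steps: [0,0,0.5,0,0,0,0,0,0,1.5,0,0,0,0,0,0,3.5,0,0,0,0,0,0,6,0,0,0,0,0,0,9,0,0,0,0,0,0,12,0,0,0,0,0,0,14.5,0,0,0,0,0,0,15.5,0,0,0,0,0,0,16,0,0,0,0,0,0,16,0,0,0,0]
  force: 40

```text
clock: 6.35
eef_pos: [0.4481, 0.1284, 0.2113]
eef_rot: [0.987, 0.162, -0.0, 0.0]
wrist_force: [0.2, -0.4, -1.2]
opening: 0.029
```

Emit:
drive_tool:
  steps: [1.5,-1.2,0,0,0,0,0,4,-3,0,0,0,0,0,7,-5.4,0,0,0,0,0,10,-7.7,0,0,0,0,0,13,-10,0,0,0,0,0,15,-11.6,0,0,0,0,0,16,-12.4,-0.5,0,0,0,0,16.4,-12.7,-1.2,0,0,0,0,16.4,-12.7,-1.5,0,0,0,0,16.4,-12.7,-1.5,0,0,0,0]

```text
clock: 7.6
eef_pos: [0.6116, 0.0024, 0.1963]
eef_rot: [0.987, 0.162, -0.001, -0.0]
wrist_force: [-1.3, -0.7, -1.6]
opening: 0.0288
```

```bash
python3 - <<'E'
from cell import *
import pickle
from h import *
for i in range(4):
    o=get_obs();print(o["clock"],o["eef_pos"],o["wrist_force"],o["opening"])
    d={n:camera(n) for n in("top","side")}
pickle.dump(d,open("c1.pkl","wb"))
s=d["side"]["color"][130:290,170:330]; t=d["top"]["color"][130:230,226:326]
cv2.imwrite("pics/hold.png",np.hstack([cv2.resize(s,(400,400),interpolation=cv2.INTER_CUBIC),cv2.resize(t,(400,400),interpolation=cv2.INTER_CUBIC)]))
E
```

```text
7.6 [0.61163072 0.00238328 0.19630701] [-1.26063344 -0.70593213 -1.56634983] 0.02881524412419022
7.7 [0.61212697 0.00220867 0.19692667] [ 0.44158352  0.84467592 -1.51924514] 0.028977501922537313
7.8 [0.61235903 0.00194689 0.19709009] [ 0.68145248 -0.21955958 -1.27174917] 0.028807144247302803
7.9 [0.61245181 0.0017075  0.19705119] [-0.22719757  0.05426908 -1.10081745] 0.028991920366219313
```

View pics/hold.png

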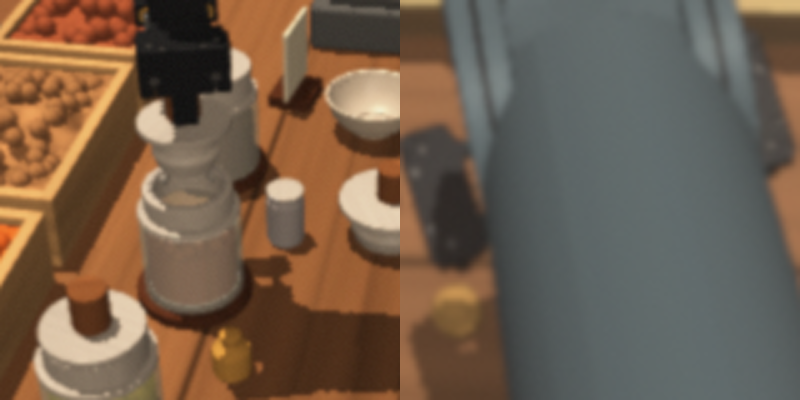

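The lid hangs over the jar, with its foot above the bore. I go down by feel.

Emit:
drive_tool:
  steps: [0,0,-0.5,0,0,0,0,0,0,-1,0,0,0,0,0,0,-1.5,0,0,0,0,0,0,-2,0,0,0,0,0,0,-2.4,0,0,0,0,0,0,-2.8,0,0,0,0,0,0,-3.1,0,0,0,0,0,0,-3.3,0,0,0,0,0,0,-3.4,0,0,0,0,0,0,-3.4,0,0,0,0]

```text
clock: 9.25
eef_pos: [0.6128, 0.0015, 0.1629]
eef_rot: [0.987, 0.162, 0.0, 0.0]
wrist_force: [0.7, 0.5, -1.2]
opening: 0.0286
```

Emit:
drive_tool:
  steps: [0,0,-0.1,0,0,0,0,0,0,-0.2,0,0,0,0,0,0,-0.3,0,0,0,0,0,0,-0.4,0,0,0,0,0,0,-0.4,0,0,0,0,0,0,-0.5,0,0,0,0,0,0,-0.6,0,0,0,0,0,0,-0.6,0,0,0,0,0,0,-0.6,0,0,0,0,0,0,-0.6,0,0,0,0]

```text
clock: 10.5
eef_pos: [0.6129, 0.0017, 0.1572]
eef_rot: [0.987, 0.162, 0.001, 0.0]
wrist_force: [2.2, 0.3, 5.1]
opening: 0.0288
```

Contact at 5 N with a push of +2.2 N in x means the jar lies further toward +x. I back off, shift +x and try again.

Emit:
drive_tool:
  steps: [0,0,0.2,0,0,0,0,0.1,0,0.2,0,0,0,0,0.15,0,0.2,0,0,0,0,0.15,0,0.1,0,0,0,0,0.15,0,0,0,0,0,0,0.15,0,-0.1,0,0,0,0,0.15,0,-0.15,0,0,0,0,0.15,0,-0.15,0,0,0,0,0.15,0,-0.15,0,0,0,0,0.15,0,-0.15,0,0,0,0]

```text
clock: 11.75
eef_pos: [0.6139, 0.0017, 0.1557]
eef_rot: [0.987, 0.162, 0.0, -0.0]
wrist_force: [0.1, 0.1, 6.9]
opening: 0.0292
```

Lateral force is zero and the push is soft, so the cone is probably riding on the balls. I continue in small steps and watch the force.

Emit:
drive_tool:
  steps: [0,0,-0.05,0,0,0,0,0,0,-0.1,0,0,0,0,0,0,-0.1,0,0,0,0,0,0,-0.15,0,0,0,0,0,0,-0.15,0,0,0,0,0,0,-0.2,0,0,0,0,0,0,-0.2,0,0,0,0,0,0,-0.2,0,0,0,0,0,0,-0.2,0,0,0,0,0,0,-0.2,0,0,0,0]
  force: 55

```text
clock: 13.0
eef_pos: [0.6142, 0.0017, 0.1541]
eef_rot: [0.987, 0.162, 0.0, -0.0]
wrist_force: [-1.1, 0.7, 10.2]
opening: 0.029
```

Emit:
drive_tool:
  steps: [-0.05,0.03,-0.05,0,0,0,0,-0.05,0.03,-0.1,0,0,0,0,-0.05,0.03,-0.1,0,0,0,0,-0.05,0.03,-0.15,0,0,0,0,-0.05,0.03,-0.15,0,0,0,0,-0.05,0.03,-0.2,0,0,0,0,-0.05,0.03,-0.2,0,0,0,0,-0.05,0.03,-0.2,0,0,0,0,-0.05,0.03,-0.2,0,0,0,0,-0.05,0.03,-0.2,0,0,0,0]

```text
clock: 14.25
eef_pos: [0.6128, 0.0016, 0.1506]
eef_rot: [0.987, 0.162, -0.001, 0.0]
wrist_force: [2.2, -0.3, -5.6]
opening: 0.0287
```

```bash
python3 - <<'E'
from cell import *
import cv2,numpy as np
c=camera("side")["color"][150:280,190:290]
o=get_obs();print(o["eef_pos"],o["wrist_force"],o["moment"])
cv2.imwrite("pics/press.png",cv2.resize(c,None,fx=4,fy=4,interpolation=cv2.INTER_CUBIC))
E
```

```text
[0.61282568 0.00157436 0.15065079] [ 2.32732755 -0.42225496 -5.1779412 ] [-0.15949905 -0.48250939  0.00135887]
```

View pics/press.png

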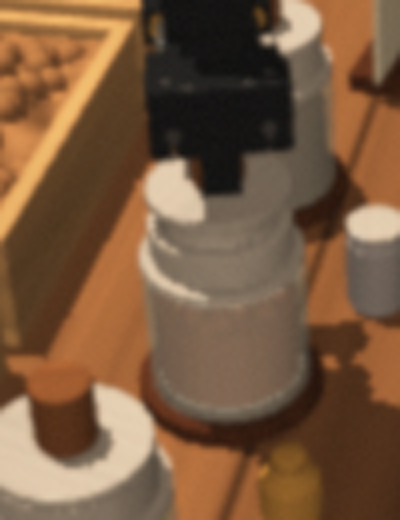

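Fz flipped to -5.6 N, so the lip has snapped past the balls. The flange is still about 14 mm above the rim, so I go on down to home.

Emit:
drive_tool:
  steps: [0.07,0,-0.2,0,0,0,0,0.07,0,-0.4,0,0,0,0,0.07,0,-0.6,0,0,0,0,0.07,0,-0.8,0,0,0,0,0.07,0,-0.9,0,0,0,0,0.07,0,-1,0,0,0,0,0.07,0,-1.1,0,0,0,0,0.07,0,-1.1,0,0,0,0,0.07,0,-1.1,0,0,0,0,0.07,0,-1.1,0,0,0,0]

```text
clock: 15.55
eef_pos: [0.6142, 0.0018, 0.1403]
eef_rot: [0.987, 0.162, 0.0, 0.0]
wrist_force: [-1.4, 0.5, -0.7]
opening: 0.0288
```

Emit:
drive_tool:
  steps: [-0.04,0,-0.05,0,0,0,0,-0.04,0,-0.1,0,0,0,0,-0.04,0,-0.15,0,0,0,0,-0.04,0,-0.2,0,0,0,0,-0.04,0,-0.25,0,0,0,0,-0.04,0,-0.3,0,0,0,0,-0.04,0,-0.3,0,0,0,0,-0.04,0,-0.3,0,0,0,0,-0.04,0,-0.3,0,0,0,0,-0.04,0,-0.3,0,0,0,0]

```text
clock: 16.8
eef_pos: [0.6137, 0.0018, 0.1372]
eef_rot: [0.987, 0.162, -0.0, 0.0]
wrist_force: [0.9, 0.4, -0.7]
opening: 0.0286
```

Emit:
drive_tool:
  steps: [0,0,-0.02,0,0,0,0,0,0,-0.04,0,0,0,0,0,0,-0.06,0,0,0,0,0,0,-0.08,0,0,0,0,0,0,-0.1,0,0,0,0,0,0,-0.1,0,0,0,0,0,0,-0.1,0,0,0,0,0,0,-0.1,0,0,0,0,0,0,-0.1,0,0,0,0,0,0,-0.1,0,0,0,0]

```text
clock: 18.05
eef_pos: [0.6138, 0.002, 0.1366]
eef_rot: [0.987, 0.162, 0.0, -0.0]
wrist_force: [-2.6, 0.2, 5.7]
opening: 0.0289
```

Emit:
drive_tool:
  steps: [-0.03,0,-0.02,0,0,0,0,-0.03,0,-0.04,0,0,0,0,-0.03,0,-0.06,0,0,0,0,-0.03,0,-0.06,0,0,0,0,-0.03,0,-0.06,0,0,0,0,-0.03,0,-0.06,0,0,0,0,-0.03,0,-0.06,0,0,0,0,-0.03,0,-0.06,0,0,0,0,-0.03,0,-0.06,0,0,0,0,-0.03,0,-0.06,0,0,0,0]

```text
clock: 19.3
eef_pos: [0.6139, 0.002, 0.1363]
eef_rot: [0.987, 0.162, 0.001, 0.0]
wrist_force: [-2.2, 1.2, 7.8]
opening: 0.0288
```

Emit:
drive_tool:
  steps: [-0.03,0,-0.03,0,0,0,0,-0.03,0,-0.06,0,0,0,0,-0.03,0,-0.09,0,0,0,0,-0.03,0,-0.12,0,0,0,0,-0.03,0,-0.12,0,0,0,0,-0.03,0,-0.12,0,0,0,0,-0.03,0,-0.12,0,0,0,0,-0.03,0,-0.12,0,0,0,0,-0.03,0,-0.12,0,0,0,0,-0.03,0,-0.12,0,0,0,0]

```text
clock: 20.55
eef_pos: [0.6138, 0.0021, 0.1359]
eef_rot: [0.987, 0.162, 0.001, 0.0]
wrist_force: [-4.5, 1.2, 12.5]
opening: 0.0287
```

Emit:
drive_tool:
  steps: [0,0,-0.03,0,0,0,0,0,0,-0.06,0,0,0,0,0,0,-0.09,0,0,0,0,0,0,-0.12,0,0,0,0,0,0,-0.15,0,0,0,0,0,0,-0.15,0,0,0,0,0,0,-0.15,0,0,0,0,0,0,-0.15,0,0,0,0,0,0,-0.15,0,0,0,0,0,0,-0.15,0,0,0,0]

```text
clock: 21.8
eef_pos: [0.6139, 0.0021, 0.1355]
eef_rot: [0.987, 0.162, 0.001, 0.0]
wrist_force: [-7.4, 0.5, 21.5]
opening: 0.0288
```

```bash
python3 - <<'E'
from cell import *
import cv2,numpy as np
c=camera("side")["color"][150:280,190:290]
for i in range(3):
    o=get_obs();print(o["eef_pos"],o["wrist_force"],o["moment"],o["opening"]);camera("top")
cv2.imwrite("pics/home.png",cv2.resize(c,None,fx=4,fy=4,interpolation=cv2.INTER_CUBIC))
E
```

```text
[0.61388326 0.0021028  0.13551984] [-7.87549899  0.63732977 21.13451348] [-0.35393249  1.48408774 -0.06056207] 0.02850380294014863
[0.61387723 0.00209893 0.13552533] [-8.67939588  0.89477945 21.52037271] [-0.36664763  1.48679869 -0.02944949] 0.028787662117540334
[0.61387452 0.00210959 0.1355106 ] [-8.12415678  0.094684   21.3305734 ] [-0.32710595  1.46921226 -0.06347826] 0.02876271781948356
```

View pics/home.png

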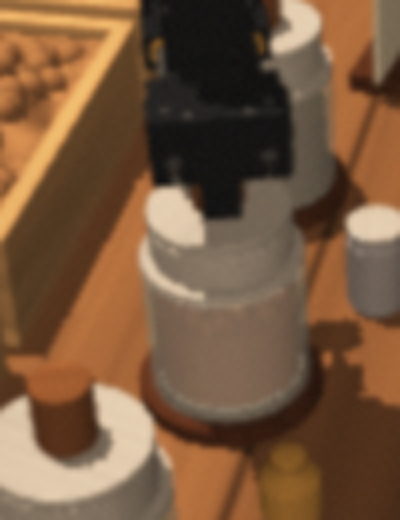

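Home: the flange is on the rim under 21 N, by image and height. I now unload and raise toward the catch.

Emit:
drive_tool:
  steps: [0,0,0.15,0,0,0,0,0.02,0,0.3,0,0,0,0,0.05,0,0.43,0,0,0,0,0.05,0,0.5,0,0,0,0,0.05,0,0.6,0,0,0,0,0.05,0,0.7,0,0,0,0,0.05,0,0.75,0,0,0,0,0.05,0,0.8,0,0,0,0,0.05,0,0.85,0,0,0,0,0.05,0,0.85,0,0,0,0]

```text
clock: 23.25
eef_pos: [0.6137, 0.0018, 0.1415]
eef_rot: [0.987, 0.162, 0.0, 0.0]
wrist_force: [-0.8, 0.4, -1.5]
opening: 0.0286
```

Emit:
drive_tool:
  steps: [0,0,0.03,0,0,0,0,0,0,0.06,0,0,0,0,0,0,0.09,0,0,0,0,0,0,0.12,0,0,0,0,0,0,0.15,0,0,0,0,0,0,0.18,0,0,0,0,0,0,0.2,0,0,0,0,0,0,0.2,0,0,0,0,0,0,0.2,0,0,0,0,0,0,0.2,0,0,0,0]

```text
clock: 24.5
eef_pos: [0.6136, 0.0018, 0.1434]
eef_rot: [0.987, 0.162, -0.0, -0.0]
wrist_force: [-0.0, 0.1, -0.5]
opening: 0.0288
```

Emit:
drive_tool:
  steps: [0,0,0.03,0,0,0,0,0,0,0.06,0,0,0,0,0,0,0.09,0,0,0,0,0,0,0.12,0,0,0,0,0,0,0.15,0,0,0,0,0,0,0.18,0,0,0,0,0,0,0.2,0,0,0,0,0,0,0.2,0,0,0,0,0,0,0.2,0,0,0,0,0,0,0.2,0,0,0,0]

```text
clock: 25.75
eef_pos: [0.6135, 0.0016, 0.1453]
eef_rot: [0.987, 0.162, -0.0, 0.0]
wrist_force: [0.7, -1.3, -5.4]
opening: 0.0287
```

Emit:
drive_tool:
  steps: [0,0,0.02,0,0,0,0,0,0,0.04,0,0,0,0,0,0,0.06,0,0,0,0,0,0,0.08,0,0,0,0,0,0,0.08,0,0,0,0,0,0,0.08,0,0,0,0,0,0,0.08,0,0,0,0,0,0,0.08,0,0,0,0,0,0,0.08,0,0,0,0,0,0,0.08,0,0,0,0]

```text
clock: 27.0
eef_pos: [0.6134, 0.0018, 0.146]
eef_rot: [0.987, 0.162, -0.0, -0.0]
wrist_force: [1.0, -0.8, -11.4]
opening: 0.0287
```

Emit:
drive_tool:
  steps: [0,0,0.01,0,0,0,0,0,0,0.02,0,0,0,0,0,0,0.02,0,0,0,0,0,0,0.02,0,0,0,0,0,0,0.02,0,0,0,0,0,0,0.02,0,0,0,0,0,0,0.02,0,0,0,0,0,0,0.02,0,0,0,0,0,0,0.02,0,0,0,0,0,0,0.02,0,0,0,0]

```text
clock: 28.25
eef_pos: [0.6135, 0.0018, 0.1464]
eef_rot: [0.987, 0.162, -0.0, -0.0]
wrist_force: [0.9, -0.9, -14.2]
opening: 0.0287
```

```bash
python3 - <<'E'
from cell import *
for i in range(4):
    o=get_obs();print(o["clock"],o["eef_pos"],o["wrist_force"]);camera("top")
E
```

```text
28.25 [0.61352412 0.00183817 0.14636502] [  0.94734669  -0.88564992 -14.1612353 ]
28.3 [0.61354431 0.00175502 0.14634912] [ -0.22096376  -0.90898652 -13.99691237]
28.35 [0.6135535  0.00181863 0.14636682] [  0.82652417  -0.95109755 -14.25670174]
28.4 [0.61357682 0.00180748 0.1463844 ] [  0.91602332  -0.83109083 -13.44189202]
```

The lid held about 13 N net, steady, for more than a second. I lower it home again.

Emit:
drive_tool:
  steps: [0,0,-0.1,0,0,0,0,0,0,-0.2,0,0,0,0,0,0,-0.35,0,0,0,0,0,0,-0.5,0,0,0,0,0,0,-0.65,0,0,0,0,0,0,-0.78,0,0,0,0,0,0,-0.88,0,0,0,0,0,0,-0.95,0,0,0,0,0,0,-1.0,0,0,0,0,0,0,-1.0,0,0,0,0]

```text
clock: 29.7
eef_pos: [0.6138, 0.002, 0.1368]
eef_rot: [0.987, 0.162, 0.0, -0.0]
wrist_force: [-1.4, 2.0, 2.3]
opening: 0.0289
```

Emit:
drive_tool:
  steps: [0,0,-0.03,0,0,0,0,0,0,-0.06,0,0,0,0,0,0,-0.09,0,0,0,0,0,0,-0.12,0,0,0,0,0,0,-0.15,0,0,0,0,0,0,-0.15,0,0,0,0,0,0,-0.15,0,0,0,0,0,0,-0.15,0,0,0,0,0,0,-0.15,0,0,0,0,0,0,-0.15,0,0,0,0]

```text
clock: 30.95
eef_pos: [0.6139, 0.0022, 0.1361]
eef_rot: [0.987, 0.162, 0.0, -0.0]
wrist_force: [-5.1, 0.7, 10.3]
opening: 0.0292
```

Emit:
drive_tool:
  steps: [0,0,0.05,0,0,0,0,0,0,0.1,0,0,0,0,0,0,0.1,0,0,0,5,0,0,0.1,0,0,0,40,0,0,0.1,0,0,0,60,0,0,0.1,0,0,0,80,0,0,0.1,0,0,0,100,0,0,0.1,0,0,0,100,0,0,0.1,0,0,0,100,0,0,0.1,0,0,0,100]

```text
clock: 32.2
eef_pos: [0.6136, 0.0018, 0.1359]
eef_rot: [0.987, 0.162, -0.0, 0.0]
wrist_force: [-0.9, 0.1, -0.3]
opening: 0.088
```

Emit:
drive_tool:
  steps: [0,0,1,0,0,0,100,0,0,2.5,0,0,0,100,0,0,4.5,0,0,0,100,0,0,7,0,0,0,100,0,0,10,0,0,0,100,-3,-3,12,0,0,0,100,-7,-7,12,0,0,0,100,-11,-11,12,0,0,0,100,-13,-15,12,0,0,0,100,-13,-18,12,0,0,0,100]

```text
clock: 33.45
eef_pos: [0.4822, -0.1803, 0.2575]
eef_rot: [0.987, 0.161, 0.0, 0.001]
wrist_force: [-0.2, -0.3, -0.5]
opening: 0.0879
```

```bash
python3 - <<'E'
from cell import *
from h import *
import pickle
d={n:camera(n) for n in("top","side")}
o=get_obs();print(o["clock"],o["eef_pos"],o["wrist_force"],o["opening"])
# flange top if home: z=.122+.007 r=.04 ; knob top .164 r .015
a=[]
for n,(x,y,w,h) in(("top",(226,130,100,100)),("side",(190,150,130,130))):
    S=400/w; im=cv2.resize(d[n]["color"][y:y+h,x:x+w],(400,400),interpolation=cv2.INTER_CUBIC)
    for r,z in((.04,.129),(.015,.164)):
        t=np.linspace(0,6.283,60); p=proj(d[n],np.c_[.6135+r*np.cos(t),.002+r*np.sin(t),0*t+z])
        cv2.polylines(im,[np.int32((p-[x,y]+.5)*S)],True,(0,0,255),1)
    a.append(im)
cv2.imwrite("pics/end.png",np.hstack(a))
E
```

```text
33.55 [ 0.48314284 -0.18213399  0.25725789] [-0.45419975 -0.14022038  0.49629525] 0.08797707969001806
```

View pics/end.png

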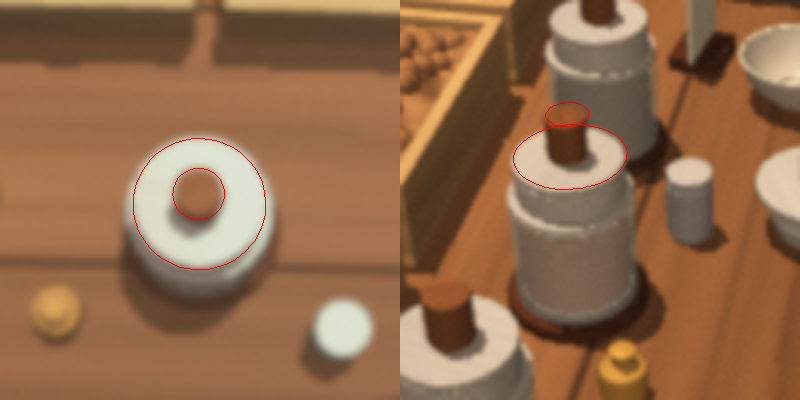

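The outlines projected for a home lid match both views: flange on the rim, upright, knob top at 164 mm. The weight and tin have not moved.

```bash
python3 -c "
from cell import bot
print(bot.sign_off())"
```

```text
the job is handed in; nothing more can be done
None
```

The narrow lid is snapped into the open jar and sits fully home, and the job was handed in at about 33.6 s.

- **Pressing home:** The lid passed the catch during a slow press and was then pushed onto the rim. The highest force I read was about 21 N downward, against the 40 N limit.
- **Pull test:** The lid rose about 8 mm freely, then hung on the catch. It held a wrist pull of about 14 N (about 13 N net of the lid's weight) for a little over a second, with no reading above 14.3 N, so below 18 N.
- **Letting go:** I pressed the lid back home at about 10 N, eased off and released. The gripper is clear and touching nothing. In both final pictures, the outlines drawn for a home lid fit the flange and knob.

**Caveats:**
- Forces were read at the end of each short move, so a brief peak between readings would not show.
- A sideways force of up to about 8 N appeared while I pressed on the rim, and it went away when I unloaded.
- The lip seemed to pass the catch about 4–5 mm higher than where the pull test later met it. I did not explain that difference, but the pull test itself held.
- In the final crops the other things show no sign of having been moved. I did not re-measure them, and the scoop was not in view.

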